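Load a sample holder in the measuring fixture and latch its clamp bar

ROBOT

A 7-joint arm with a two-finger parallel gripper is mounted at the origin on the work surface. World frame = base frame: x ahead of the robot, y to its left, z up, the work surface at z = 0. Lengths are in m, angles in rad, forces in N, time in s.
With the tool pointing down it reaches from about 0.35 to 0.9 m from the base axis. Payload 8.1 kg.
Tool frame: the origin (TCP) lies where the fingers leave the gripper's body, on its centre line; the fingertips stand 66 mm ahead of it and the grasp point (between the pads) lies 47 mm ahead of it (arm.tip_reach is the distance from the TCP to the fingertips, in m); z points along the fingers, y is the direction in which the jaws open and shut (so a half turn about z gives the same grasp; the last joint's range is limited). The gripper opens to 92 mm and grips with 3 to 60 N. Pads are 19 mm wide; open, the fingers measure 130 mm over their backs; the gripper's body (75 mm by 190 mm) begins 47 mm behind the grasp point.
Start: joints at [1.021, 0.434, 0.025, 1.573, -0.012, 1.134, -0.075], TCP at [0.27, -0.564, 0.292] pointing down, gripper open.
Joint ranges: [-2.62, 2.62], [-0.44, 2.09], [-1.27, 1.32], [0.08, 2.57], [-1.32, 4.46], [0.12, 2], [-2.74, 2.74]. Speed limits (rad/s): [2.22, 2.22, 3.01, 3.01, 3.14, 3.14, 3.14].

INTERFACE

Orientations are given as a rotation vector (axis times angle).
In Python, from cell import arm gives the robot as it stands.
- The arm moves only by the tool carry_out, never from a script. Its argument "plan" is a list of rows, each a list of 5 numbers: the shift along the world's x, y, z in cm, then the turn about the world's z in rad, then the finger opening in cm, from 0 to 9.18. In form: [[tx, ty, tz, spin, fingers], ...]. A call has 1 to 20 rows; each row is the pose to reach, as a shift and turn from the pose measured when the call began; what a row does not reach only later rows make up. A row lasts 1/10 s, in which the tool goes at most 50 mm and 8.59 degrees, less where a joint would pass 70% of its speed; a pose out of reach is approached as far as the arm can. A call with a gripper value outside its range is refused whole. The fingers move at their own pace and stop on an object; "squeeze" is the grip in N (left out, the last holds). Time passes only in rows, so rows that repeat a pose let the fingers close. It gives the time, the measured TCP pose, the force and the opening at its end, in the units of the state.
- arm.observe(): the state, without advancing time (a new reading comes with each control period).
- arm.get_image(name): name is "scene" or "top" or "wrist"; returns (picture, depth): 420x560x3 uint8, red, green, blue; 420x560 float32, m along the optical axis (not along the pixel's ray), 0 where there is no reading.
- arm.get_calibration(name): a dict with "intrinsics" (3x3 intrinsics, pixels), "rvec" (rotation vector, rad) and "tvec" (3), from world to camera coordinates, as OpenCV has them; the wrist camera has in their place "tool_from_camera" (4x4, takes a point from camera to tool coordinates, whose origin is the TCP and whose axes are the flange's). Camera axes: x right, y down, z forward; pixel columns grow to the right and rows downward; lengths in m; the calibration is good to about 2 mm. A picture is of the moment at which its call begins: read the wrist's pose just before it. get_calibration takes no time and is no camera call.
- arm.sign_off(): hands the job in, once; it reports no verdict.
The state is a dict: "clock": time; "joints": joint angles; "dq": joint speeds; "joint_efforts": joint torques, N m; "position": TCP position; "ee_rot": TCP orientation; "force": force on the tool from outside, world axes, zero at the start; "ft_torque": the same for the moment, N m; "width": opening from 0.0 (shut) to 1.0 (fully open).
Only numpy, scipy, OpenCV 4.12 (cv2) and the standard library are available. Lean on these libraries where they do the work, as an engineer would, in place of code of your own. Each camera call takes 0.05 s, during which the arm holds its last target. There are 200 camera calls.

TASK

First empty the clamping fixture: lift the plug gauge out of its bed and stand it upright in the wooden tray. Then carry the narrow sample holder by its handle into the bed between the rails, low end in under the raised bar and fully home against the back stop, let go, and press the bar's paddle down until the catch holds it. Leave everything else on the bench where it is.

Things in the scene. Friction and masses are not known exactly. Their poses are not given: they have to be found in the camera images.
- fixture: Clamping fixture fixed to the bench, cast base 175 x 195 mm. Origin: on the bench, under the middle of the bed; +z up, -x the open front, +x the back stop. Bed floor at z = 20 mm, x -82 to +65 mm; steel rails on both sides, 12 mm above the floor, 86 mm apart (y -43 to +43). A steel bar crosses over the bed at x = 37 to 53 mm.
- back_stop (a point): Middle of the back stop's top front edge: fixture x = +65.5, y = 0, z = 38 mm. The holder's low end butts against this face.
- bar_hinge (a point): Hinge of the bar, left of the bed: fixture x = 45, y = +85, z = 45 mm; axis along fixture x. The bar (13 mm thick) runs from here over the bed to the right (-y), ending in a black paddle.
- catch (a point): Top of the sprung catch right of the bed, fixture x = 45, y = -66, z = 60 mm; a hook pivoted under the bar; catch and guide fill x 25 to 75, up to z = 70, y -77 to -55 mm. It leans back as the bar passes and snaps over it.
- bar (a joint): Bar angle (rad): 0 = raised by its spring, sloping up to the right by 0.6 rad; 0.6 = level, held by the catch (end stop 0.62). Let go before the catch snaps over (at 0.6) it springs back up. Pressing takes about 10 N at the paddle. Level, its underside is 38.5 mm above the bench, 4.5 mm over a holder that is home.
- bar_paddle (a point): Middle of the top face of the paddle at the bar's free end; paddle 34 mm across (fixture x) by 66 mm along the bar, 10 mm thick, 187 mm from the hinge axis. At 0.6 rad this point is at fixture x = 45, y = -102, z = 50 mm.
- holder: Narrow sample holder, aluminium plate 130 x 80 x 14 mm with a small steel flange (52 mm across, to z = 36 mm) and over it an arched steel handle along x. Origin: centre of the underside; +z up; +x is the low bare end that goes in under the bar. Home: its origin over the fixture's origin at z = 20 mm, axes parallel to the fixture's. About 0.55 kg.
- holder_handle (a point): Middle of the handle's straight top bar: round, 12 mm thick, 60 mm of it free along holder x, at holder x = -18, y = 0, z = 78 mm (bar centre).
- gauge: Steel plug gauge standing upright in the fixture's bed: plug 44 mm across and 34 mm high, narrow neck, knob on top 27 mm across from z = 57 to 86 mm. Origin: centre of the underside. 0.35 kg.
- gauge_knob (a point): Middle of the gauge's knob, 72 mm above its underside.
- tray: Open wooden tray fixed to the bench, 150 (x) x 120 (y) x 28 mm, walls and floor 7 mm thick. Origin: centre of the underside. Empty at the start.
- wide_holder: Bystander: wide sample holder, plate 115 x 115 x 14 mm with the same kind of flange and handle (84 mm high); too wide for the bed. Origin: centre of the underside.
- caliper: Bystander: caliper lying flat along its x, 150 x 50 x 14 mm. Origin under its middle.
- set_ring: Bystander: steel setting ring, 56 mm across, 22 mm high. Origin: centre of the underside.
- mug: Bystander: white mug, 76 mm across, 90 mm high, handle at +y. Origin: centre of the underside.
- cleaner: Bystander: upright bottle, 60 mm across, 150 mm high. Origin: centre of the underside.
- case: Bystander: closed wooden case, 125 (x) x 60 x 34 mm. Origin: centre of the underside.
There are look-alikes about, which are no part of the job. What is shaped like the holder but pink is not meant.

How it is judged:
On the way, in this order (a step that is already met when the one before it is completed fails the run):
1. the gauge stands upright in the tray, let go (x of gauge in the frame of tray between -0.055 and 0.055 m and y of gauge in the frame of tray between -0.042 and 0.042 m and z of gauge in the frame of tray between 0.001 and 0.013 m and angle between gauge's own z axis and vertical below 0.12 rad and contact force between the fingers and gauge below 0.3 N and linear speed of gauge below 0.02 m/s), for 0.2 s.
2. the narrow holder lies home in the bed, let go, with the bar still up (x of holder in the frame of fixture between -0.005 and 0.005 m and y of holder in the frame of fixture between -0.006 and 0.006 m and z of holder in the frame of fixture between 0.017 and 0.023 m and angle between the x axis of holder and the x axis of fixture, either way round below 0.07 rad and angle between holder's own z axis and vertical below 0.05 rad and linear speed of holder below 0.02 m/s and contact force between the fingers and holder below 0.3 N and value of joint bar below 0.15 rad), for 0.2 s.
3. the bar is pressed down into its catch (value of joint bar above 0.57 rad), for 0.2 s.
At the end, for the whole second after the job is handed in: The gauge stands upright (within 0.12 rad) on the tray's floor; the narrow holder lies flat in the bed, within 5 mm of home along the bed and parallel to it within 0.07 rad; the bar is down, held by its catch (above 0.57 rad); all released and at rest (all of step 1 and x of holder in the frame of fixture between -0.005 and 0.005 m and y of holder in the frame of fixture between -0.006 and 0.006 m and z of holder in the frame of fixture between 0.017 and 0.023 m and angle between the x axis of holder and the x axis of fixture, either way round below 0.07 rad and angle between holder's own z axis and vertical below 0.05 rad and linear speed of holder below 0.02 m/s and value of joint bar above 0.57 rad); the robot touches nothing.
It fails at once if a bystander (wide holder, caliper, setting ring, mug, bottle or case) is shifted by more than 25 mm (distance of any of wide_holder, caliper, set_ring, mug, cleaner, case from where it was at the start of the episode above 0.025 m).
It also fails if it takes over 72 s, if anything falls off the work surface, if the arm or the gripper's body presses on something with over 40 N, if the wrist force passes 120 N, or if a joint passes its speed limit or range.

## Working session

There is one attempt and no reset: what is moved stays moved. The work goes in short steps, Python scripts to look and compute and a tool call to move; the robot and the scene stay as the last step left them, time stands still between calls to the robot, and variables do not carry over. Pictures are saved under pics/ and viewed, about 8 in all and at most 12, crops included, and the job is handed in when it is done.

Besides the shell and the picture viewer there is one more tool, called after ">>>" as name(argument=value, ...), one argument or row to a line, values as JSON. carry_out: Moves the arm, as the interface text tells. Its arguments: {"type":"object","properties":{"plan":{"type":"array"},"squeeze":{"type":"number"}},"required":["plan"]}

```bash
mkdir -p pics
cat > h.py <<'E'
import numpy as np, cv2
from cell import arm
def cam(n):
    c=arm.get_calibration(n); K=np.array(c["intrinsics"],float)
    if "rvec" in c:
        R=cv2.Rodrigues(np.array(c["rvec"],float))[0]; t=np.array(c["tvec"],float).ravel()
        return K,R.T,-R.T@t
    s=arm.observe(); T=np.array(c["tool_from_camera"],float)
    R=cv2.Rodrigues(np.array(s["ee_rot"],float))[0]; p=np.array(s["position"],float)
    return K,R@T[:3,:3],R@T[:3,3]+p
def shot(n):
    k=cam(n); im,d=arm.get_image(n); return k,im,d
def cloud(k,d):
    K,R,c=k; v,u=np.mgrid[:d.shape[0],:d.shape[1]]
    P=np.stack([(u-K[0,2])/K[0,0]*d,(v-K[1,2])/K[1,1]*d,d],-1)@R.T+c
    P[d<=0]=np.nan; return P
def ray(k,u,v,z):
    K,R,c=k; r=R@np.array([(u-K[0,2])/K[0,0],(v-K[1,2])/K[1,1],1]); return c+r*(z-c[2])/r[2]
E
python3 - <<'E'
from h import *
for n in("top","scene"):
    k,im,d=shot(n); np.savez(f"pics/{n}0.npz",K=k[0],R=k[1],c=k[2],im=im,d=d)
    cv2.imwrite(f"pics/{n}0.png",cv2.resize(im[...,::-1],(800,600))); print(n,k[2],k[1][:,2],k[0][0,0],np.mean(d>0))
s=arm.observe(); print(s)
E
```

```text
top [ 0.27276321 -0.06042918  1.58705441] [ 0.16244804 -0.00744573 -0.98668901] 457.1207448309767 0.996062925170068
scene [1.40465505 0.16457107 0.75432658] [-0.78969594 -0.21686465 -0.57389028] 428.91164744342706 0.9949149659863945
{'clock': 0.1, 'joints': array([ 1.02140562,  0.43514381,  0.02498414,  1.57398995, -0.01159156,
        1.13399627, -0.07510105]), 'dq': array([ 9.12431459e-05, -5.82631021e-04, -1.16371305e-04, -2.80648359e-03,
        3.30576975e-05, -2.01112952e-03, -1.13363384e-04]), 'joint_efforts': array([ 2.66758369e-03, -6.69128180e+01,  9.87446085e-01, -3.15147507e+01,
       -6.06045476e-02,  3.74038378e-02,  1.42745259e-05]), 'position': array([ 0.26984407, -0.56334839,  0.29153566]), 'ee_rot': array([-3.06226567e+00, -6.95584990e-01,  6.94613899e-04]), 'force': array([-0.89427968,  0.74199801, -0.20856005]), 'ft_torque': array([0.05371856, 0.01009195, 0.04870757]), 'width': 1.0041650295684035}
```

View pics/top0.png

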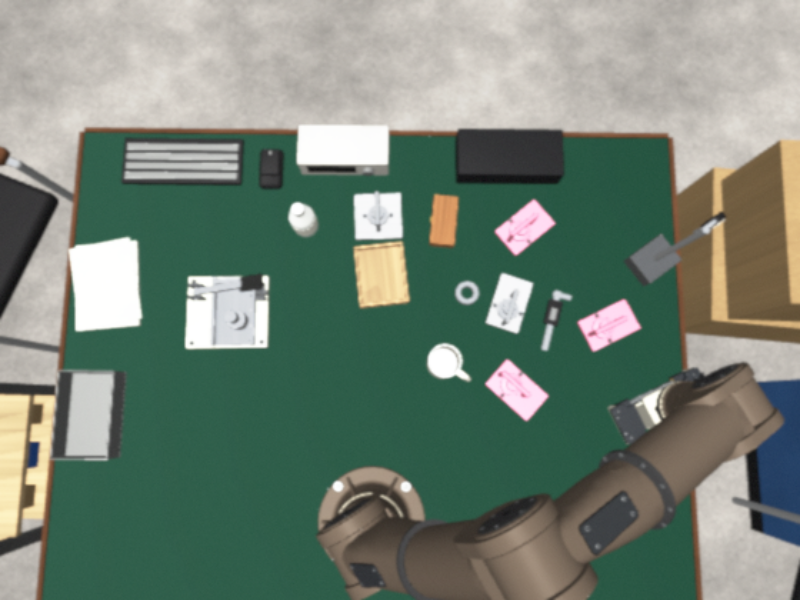

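View pics/scene0.png

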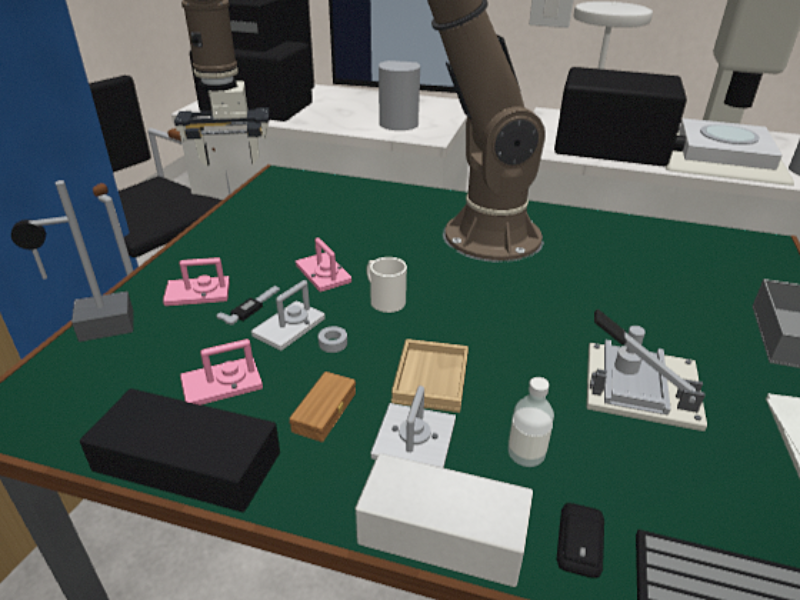

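The top view shows the fixture at (228,312), the tray at (382,275) and the narrow grey holder at (510,303). The wide holder is at (378,215), three pink look-alikes lie about, and the mug is at (445,360). In the scene view the gauge stands in the bed at (630,350), with the bar raised.

Run:
```python
from h import *
for n in("top","scene"):
    f=np.load(f"pics/{n}0.npz"); k=(f["K"],f["R"],f["c"]); P=cloud(k,f["d"]); im=f["im"].astype(int)
    if n=="top":
        print("table z",np.nanmedian(P[280:300,200:230,2]))
        green=(im[...,1]>im[...,0]+25)
        def blob(u,v,hw):
            m=np.zeros(green.shape,np.uint8); m[v-hw:v+hw,u-hw:u+hw]=~green[v-hw:v+hw,u-hw:u+hw]
            nl,l=cv2.connectedComponents(m); 
            ids=np.bincount(l[v-12:v+12,u-12:u+12].ravel(),minlength=nl); ids[0]=0; return l==ids.argmax()
        for nm,u,v,hw,zl,zh in(("fixture",159,218,38,.005,.03),("tray",267,193,26,.015,.04),("holder",357,212,28,.006,.024)):
            m=blob(u,v,hw)
            q=P[m]; print(nm,m.sum(),np.round(np.nanpercentile(q,[2,50,98],axis=0),3).tolist())
            m2=m&(P[...,2]>zl)&(P[...,2]<zh); q=P[m2][:,:2].astype(np.float32)
            print("  rect",cv2.minAreaRect(q*1000))
    for nm,u,v,hw in (("holder",357,212,22),("fix",159,218,30)) if n=="top" else (("holder",203,227,22),):
        sub=P[v-hw:v+hw,u-hw:u+hw].reshape(-1,3); 
        for a,b in((.028,.042),(.06,.075),(.075,.1),(.1,.2)):
            s=sub[(sub[:,2]>a)&(sub[:,2]<b)]
            if len(s)>3: print(n,nm,a,b,len(s),s.mean(0).round(4),s.min(0).round(3),s.max(0).round(3), "rect",np.round(cv2.minAreaRect((s[:,:2]*1000).astype(np.float32))[0:2],1).tolist(),cv2.minAreaRect((s[:,:2]*1000).astype(np.float32))[2])
f=np.load("pics/top0.npz"); im=f["im"]
a=cv2.resize(im[180:255,120:200],(400,375),interpolation=3); b=cv2.resize(im[180:255,318:398],(400,375),interpolation=3)
cv2.imwrite("pics/crop1.png",np.hstack([a,b])[...,::-1])
```

```text
table z -0.0006130550602678753
fixture 3036 [[0.399, 0.258, -0.002], [0.482, 0.351, 0.019], [0.569, 0.454, 0.164]]
  rect ((486.4768371582031, 358.7856750488281), (179.1745147705078, 203.24664306640625), 1.7305922508239746)
tray 1697 [[0.503, -0.08, -0.005], [0.583, -0.016, 0.007], [0.669, 0.047, 0.03]]
  rect ((579.35009765625, -13.989707946777344), (151.48912048339844, 119.98978424072266), 6.568661689758301)
holder 973 [[0.445, -0.382, -0.004], [0.509, -0.325, 0.014], [0.578, -0.278, 0.085]]
  rect ((512.11572265625, -327.58123779296875), (82.14401245117188, 131.0912322998047), 71.54666137695312)
top holder 0.028 0.042 36 [ 0.4936 -0.3163  0.0345] [ 0.455 -0.334  0.028] [ 0.533 -0.304  0.042] rect [[493.8, -320.8], [26.3, 79.5]] 78.06084442138672
top holder 0.06 0.075 8 [ 0.4902 -0.3201  0.0737] [ 0.454 -0.338  0.072] [ 0.532 -0.306  0.075] rect [[492.4, -322.2], [12.2, 79.8]] 72.67561340332031
top holder 0.075 0.1 82 [ 0.4944 -0.3216  0.0819] [ 0.457 -0.337  0.075] [ 0.535 -0.305  0.09 ] rect [[495.1, -322.6], [12.1, 82.3]] 70.90686798095703
top fix 0.028 0.042 328 [0.491  0.338  
[... 282 characters left out ...]
0881] [0.449 0.312 0.075] [0.538 0.393 0.1  ] rect [[498.6, 346.4], [108.2, 41.3]] 38.282447814941406
top fix 0.1 0.2 295 [0.5186 0.2942 0.1383] [0.449 0.243 0.1  ] [0.549 0.356 0.175] rect [[501.0, 294.0], [91.9, 113.5]] 10.12785530090332
scene holder 0.028 0.042 98 [ 0.5007 -0.3213  0.035 ] [ 0.46  -0.338  0.028] [ 0.539 -0.304  0.042] rect [[499.0, -323.1], [29.1, 81.9]] 82.73503875732422
scene holder 0.06 0.075 18 [ 0.5319 -0.331   0.0678] [ 0.47  -0.337  0.06 ] [ 0.539 -0.313  0.075] rect [[505.2, -321.8], [7.0, 72.3]] 69.76451873779297
scene holder 0.075 0.1 50 [ 0.5221 -0.3279  0.081 ] [ 0.496 -0.338  0.075] [ 0.539 -0.318  0.086] rect [[516.8, -328.5], [12.7, 45.8]] 71.54877471923828
```

View pics/crop1.png

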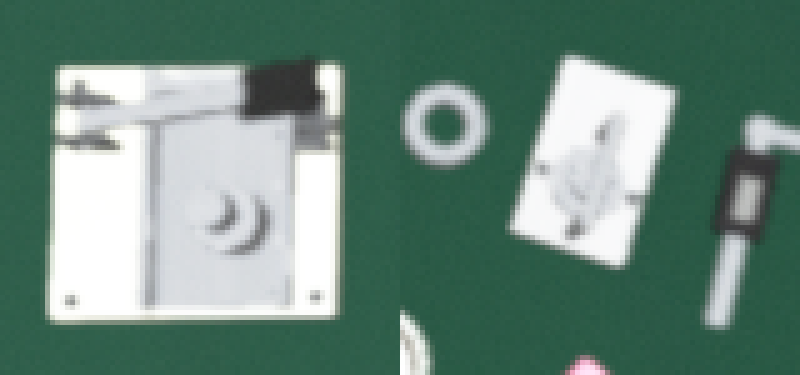

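Crop: on the left, the fixture has its open front toward the robot, its paddle at the right rear and the gauge in mid-bed. On the right, the narrow holder's bare end points up and right. The holder handle's offset from the plate centre gives a yaw of about -0.32, and the heights agree with the given sizes. I'll move over the fixture for a wrist view.

>>> carry_out(
  plan=[
    [22,45,2,1.36,9.18],
    [22,45,2,1.36,9.18],
    [22,45,2,1.36,9.18],
    [22,45,2,1.36,9.18],
    [22,45,2,1.36,9.18],
    [22,45,2,1.36,9.18],
    [22,45,2,1.36,9.18],
    [22,45,2,1.36,9.18],
    [22,45,2,1.36,9.18],
    [22,45,2,1.36,9.18],
    [18,90,2,2.72,9.18],
    [18,90,2,2.72,9.18],
    [18,90,2,2.72,9.18],
    [18,90,2,2.72,9.18],
    [18,90,2,2.72,9.18],
    [18,90,2,2.72,9.18],
    [18,90,2,2.72,9.18],
    [18,90,2,2.72,9.18],
    [18,90,2,2.72,9.18],
    [18,90,2,2.72,9.18],
  ],
)

```text
clock: 2.1
position: [0.4469, 0.3432, 0.3115]
ee_rot: [0.06, -3.139, -0.005]
force: [-0.3, 1.0, 1.2]
width: 1.001
```

Run:
```python
from h import *
s=arm.observe(); print(s["clock"],s["position"],s["ee_rot"],s["joints"].round(2))
print(arm.get_calibration("wrist")["tool_from_camera"])
for n in("wrist","top"):
    k,im,d=shot(n); np.savez(f"pics/{n}1.npz",K=k[0],R=k[1],c=k[2],im=im,d=d); 
    if n=="wrist": cv2.imwrite("pics/wrist1.png",im[...,::-1])
    print(k[2])
```

```text
2.1 [0.44692163 0.3431951  0.31151009] [ 0.06017672 -3.13917677 -0.00493669] [-0.13  0.46 -0.87  1.65  0.37  1.21  0.52]
[[-3.29806984e-04 -9.67925110e-01 -2.51238675e-01  6.65899697e-02]
 [ 9.99999624e-01 -5.20574739e-04  6.92849144e-04 -2.22370096e-04]
 [-8.01414592e-04 -2.51238352e-01  9.67924919e-01 -9.29763471e-02]
 [ 0.00000000e+00  0.00000000e+00  0.00000000e+00  1.00000000e+00]]
[0.38056542 0.34013159 0.40460329]
[ 0.27276321 -0.06042918  1.58705441]
```

View pics/wrist1.png

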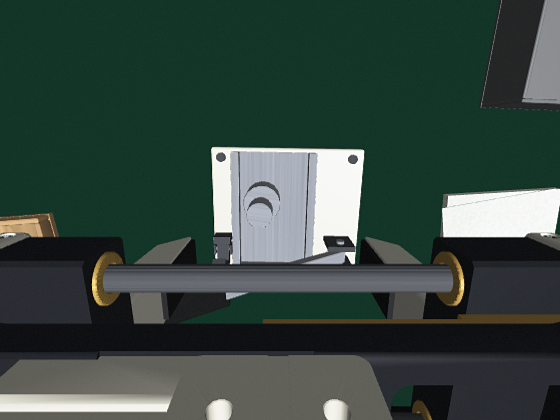

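The wrist view shows the front edge of the base from (212,150) to (362,150), the gauge knob at (260,213) and the rails at u≈237 and 312. The gripper hides the back stop. I'll get the gauge and rail positions from this.

Run:
```python
from h import *
f=np.load("pics/wrist1.npz"); k=(f["K"],f["R"],f["c"]); P=cloud(k,f["d"]); im=f["im"].astype(int)
s=P[180:232,235:290].reshape(-1,3)
print("floor z",np.nanmedian(P[165:180,245:300,2]))
for a,b in((.045,.06),(.1,.115)):
    q=s[(s[:,2]>a)&(s[:,2]<b)]; c,r=cv2.minEnclosingCircle((q[:,:2]*1000).astype(np.float32)); print("gauge",a,len(q),c,r,q[:,2].mean())
# rails: z profile across y per row
for v in (165,185,205,225):
    row=P[v,205:370]; h=row[:,2]; m=(h>.026)&(h<.04); 
    y=row[m][:,1]*1000; x=np.nanmedian(row[:,0])*1000
    g=np.split(np.sort(y),np.where(np.diff(np.sort(y))>8)[0]+1); print(v,round(x,1),[(round(t[0],1),round(t[-1],1)) for t in g])
# base white rect
m=((im.min(-1)>150)); m[:,:205]=0; m[:,370:]=0; m[235:]=0
q=P[(m)&(P[...,2]>.005)]; print("z",np.nanmedian(q[:,2])); 
for side,idx in(("front",0),):
    pts=[]
    for u in range(220,356,4):
        col=np.where(m[:,u])[0]
        if len(col): pts.append(ray(k,u,col[0]-.5,float(np.nanmedian(q[:,2])))[:2])
    pts=np.array(pts); a,b=np.polyfit(pts[:,1],pts[:,0],1); print("front edge x=",a,"*y+",b, "yaw",-np.arctan(a), pts[0],pts[-1])
L=[];Rr=[]
for v in range(160,230,3):
    c=np.where(m[v])[0]
    if len(c): L.append(ray(k,c[0]-.5,v,.018)[:2]); Rr.append(ray(k,c[-1]+.5,v,.018)[:2])
for t in(L,Rr):
    t=np.array(t); a,b=np.polyfit(t[:,0],t[:,1],1); print("side y=",a,"x+",b,t[0],t[-1])
```

```text
floor z 0.020400955068407722
gauge 0.045 556 (463.13409423828125, 325.422119140625) 21.804054260253906 0.05529355197530198
gauge 0.1 530 (463.3901672363281, 325.3358459472656) 13.394099235534668 0.10613943529576328
165 420.7 [(np.float64(286.4), np.float64(294.7)), (np.float64(380.9), np.float64(390.2))]
185 445.6 [(np.float64(286.3), np.float64(295.0)), (np.float64(311.9), np.float64(314.0)), (np.float64(333.5), np.float64(337.1)), (np.float64(381.3), np.float64(390.6))]
205 471.8 [(np.float64(285.9), np.float64(296.0)), (np.float64(382.2), np.float64(391.0))]
225 499.7 [(np.float64(287.5), np.float64(296.3)), (np.float64(382.7), np.float64(391.5))]
z 0.01936350109581947
front edge x= -0.021886949516717012 *y+ 0.4072373454110549 yaw 0.021883455623300976 [0.40107674 0.27066319] [0.3972946 0.4354484]
side y= 0.019492763351576056 x+ 0.2511338179845013 [0.41829847 0.25952967] [0.50990498 0.26070518]
side y= 0.02022234693567475 x+ 0.4430678456669836 [0.41105815 0.45177816] [0.50281855 0.4537105 ]
```

The gauge is at (463.3, 325.4) mm and its radii of 21.8 and 13.4 mm match the given sizes. The rails are 86 mm apart, with the bed centre at y≈338 and a yaw of about 0.021. Next I'll grasp the knob with TCP z at 0.139.

>>> carry_out(
  plan=[
    [1.6,-1.8,-3,0,9.18],
    [1.6,-1.8,-8,0,9.18],
    [1.6,-1.8,-12,0,9.18],
    [1.6,-1.8,-15,0,9.18],
    [1.6,-1.8,-17.2,0,9.18],
    [1.6,-1.8,-17.2,0,9.18],
    [1.6,-1.8,-17.2,0,2],
    [1.6,-1.8,-17.2,0,2],
    [1.6,-1.8,-17.2,0,2],
    [1.6,-1.8,-17.2,0,2],
    [1.6,-1.8,-17.2,0,2],
    [1.6,-1.8,-17.2,0,2],
    [1.6,-1.8,-17.2,0,2],
  ],
  squeeze=30,
)

```text
clock: 3.5
position: [0.4649, 0.3201, 0.139]
ee_rot: [0.044, -3.14, 0.002]
force: [-0.8, 0.0, 0.2]
width: 0.439
```

>>> carry_out(
  plan=[
    [0,0,0,0,2],
    [0,0,0,0,2],
    [0,0,0,0,2],
    [0,0,0,0,2],
  ],
)

```text
clock: 3.9
position: [0.4649, 0.3204, 0.1391]
ee_rot: [0.044, -3.14, 0.001]
force: [-0.7, 2.9, 0.6]
width: 0.287
```

Gripped: the width is 26.4 mm, against a 27 mm knob. Next I'll lift it, carry it to the tray and lower it.

>>> carry_out(
  plan=[
    [0,0,4,0,2],
    [0,0,8,0,2],
    [0,0,13,0,2],
    [0,0,18,0,2],
    [1.4,-4,18,0,2],
    [3,-8.5,18,0,2],
    [4.5,-13,18,0,2],
    [6,-17.5,18,0,2],
    [7.5,-22,18,0,2],
    [9,-26.5,18,0,2],
    [10.5,-30.5,18,0,2],
    [11.4,-33.4,15,0,2],
    [11.4,-33.4,11,0,2],
    [11.4,-33.4,7,0,2],
    [11.4,-33.4,4,0,2],
    [11.4,-33.4,2,0,2],
    [11.4,-33.4,0.5,0,2],
    [11.4,-33.4,-0.5,0,2],
    [11.4,-33.4,-1.1,0,2],
    [11.4,-33.4,-1.1,0,2],
  ],
)

```text
clock: 5.9
position: [0.5788, -0.0137, 0.1278]
ee_rot: [0.044, -3.14, 0.001]
force: [-0.5, -0.1, -3.3]
width: 0.286
```

>>> carry_out(
  plan=[
    [0,0,0,0,2],
    [0,0,0,0,2],
  ],
)

```text
clock: 6.1
position: [0.5793, -0.0136, 0.1287]
ee_rot: [0.044, -3.141, 0.001]
force: [-0.1, 1.1, -3.1]
width: 0.284
```

>>> carry_out(
  plan=[
    [0,0,-0.2,0,2],
    [0,0,-0.25,0,2],
    [0,0,-0.25,0,2],
  ],
)

```text
clock: 6.4
position: [0.5794, -0.0136, 0.1263]
ee_rot: [0.044, -3.141, 0.002]
force: [-0.2, 0.1, -4.2]
width: 0.289
```

>>> carry_out(
  plan=[
    [0,0,-0.1,0,2],
    [0,0,-0.1,0,2],
    [0,0,-0.1,0,4],
    [0,0,-0.1,0,9],
    [0,0,-0.1,0,9],
    [0,0,-0.1,0,9],
    [0,0,2,0,9],
    [0,0,6,0,9],
    [0,0,10,0,9],
    [0,0,14,0,9],
    [0,0,17,0,9],
    [0,0,17,0,9],
  ],
)

```text
clock: 7.6
position: [0.5811, -0.0128, 0.3008]
ee_rot: [-0.044, 3.134, -0.001]
force: [0.1, -0.3, -0.2]
width: 0.978
```

Run:
```python
from h import *
s=arm.observe(); print(s["clock"],s["position"],s["force"])
k,im,d=shot("scene"); np.savez("pics/scene2.npz",K=k[0],R=k[1],c=k[2],im=im,d=d); P=cloud(k,d)
q=P[220:300,270:335].reshape(-1,3); q=q[(q[:,0]>.5)&(q[:,0]<.65)&(abs(q[:,1])<.08)]
for a,b in((.03,.04),(.045,.06),(.065,.09),(.09,.1)):
    t=q[(q[:,2]>a)&(q[:,2]<b)]; print(a,len(t),t.mean(0) if len(t) else "")
c1=cv2.resize(im[220:300,260:340],(400,400)); c2=cv2.resize(im[205:305,400:500],(400,400)); cv2.imwrite("pics/c2.png",np.hstack([c1,c2])[...,::-1])
# back stop / fixture points, from scene
q=P[215:305,400:500].reshape(-1,3)
n=np.array([np.cos(.021),np.sin(.021)]); q=q[np.isfinite(q[:,0])]
o=np.array([.485,.3392]); fx=(q[:,:2]-o)@n; fy=(q[:,:2]-o)@np.array([-n[1],n[0]])
for y0 in(-30,-15,0,15,30):
    m=abs(fy*1000-y0)<4; i=np.argsort(fx[m]); print(y0,[(int(fx[m][j]*1000),int(q[m][j,2]*1000)) for j in i if .03<fx[m][j]<.11])
```

```text
7.6 [ 0.5811164  -0.01279952  0.30083794] [ 0.09210458 -0.30269577 -0.19860391]
0.03 81 [ 0.59028455 -0.01180538  0.0335944 ]
0.045 49 [ 0.58456711 -0.00916958  0.05025592]
0.065 83 [ 0.5877242  -0.00962979  0.07729754]
0.09 62 [ 0.5804145  -0.01064053  0.09337203]
-30 [(31, 21), (32, 19), (33, 19), (35, 22), (36, 18), (37, 20), (39, 21), (40, 19), (40, 134), (41, 132), (43, 130), (43, 19), (44, 21), (44, 22), (45, 134), (45, 20), (46, 130), (47, 133), (49, 134), (50, 124), (52, 134), (52, 131), (52, 134), (52, 116), (52, 122), (53, 128), (53, 125), (53, 126), (53, 130), (54, 123), (54, 120), (54, 124), (54, 121), (54, 128), (54, 129), (55, 132), (55, 125), (55, 119), (55, 134), (56, 121), (56, 131), (67, 36), (68, 37), (68, 37), (69, 39), (71, 36), (73, 37), (73, 39), (74, 39), (76, 38), (76, 28), (76, 39), (77, 32), (77, 21), (77, 36), (77, 23), (77, 38), (78, 38), (78, 30), (78, 20), (78, 32), (78, 27), (78, 27), (78, 36), (78, 29), (79, 26), (79, 20), (79, 38), (79, 23), (79, 27), (79, 18), (79, 33), (80, 25), (80, 20), (80, 37), (82, 19), (83, 21), (84, 15), (84, 15), (84, 19), 
[... 4466 characters left out ...]
(75, 25), (75, 36), (76, 27), (76, 37), (76, 30), (77, 24), (77, 24), (77, 35), (78, 22), (78, 32), (78, 32), (79, 21), (79, 20), (79, 37), (79, 20), (79, 29), (79, 39), (80, 28), (80, 27), (80, 24), (80, 34), (80, 37), (80, 19), (81, 24), (81, 21), (83, 20), (83, 18), (84, -1), (84, 7), (85, 22), (86, 15), (86, 16), (86, 20), (86, 16), (86, 7), (86, 19), (86, 0), (87, 1), (87, 14), (87, 13), (87, 11), (88, 7), (88, 14), (88, 8), (88, 5), (88, 8), (89, 1), (89, 11), (89, 6), (89, 0), (90, 14), (90, 0), (90, 0), (90, -3), (91, 15), (91, 7), (92, 8), (93, 0), (93, 0), (96, 0), (97, 0), (98, 0), (100, 0), (102, 0), (102, 0), (102, 1), (104, 0), (106, 2), (107, 0), (108, 2), (109, -1), (109, 2)]
```

View pics/c2.png

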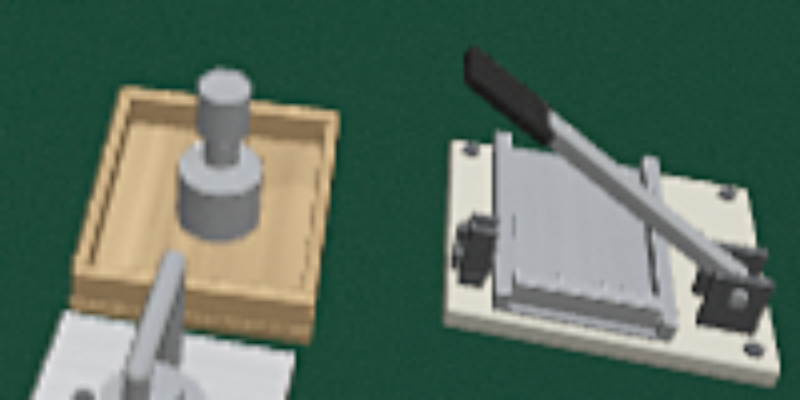

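The gauge stands upright in the tray, with its knob at about (0.58,-0.01). The back stop edge is at 65–66 mm if the fixture origin is (0.485,0.339), so that estimate holds. Next is the holder.

>>> carry_out(
  plan=[
    [-2,-5,0,-0.1,9.18],
    [-4,-10,0,-0.2,9.18],
    [-5,-15,0,-0.3,9.18],
    [-6,-20,0,-0.35,9.18],
    [-7,-25,0,-0.35,9.18],
    [-8.6,-29,0,-0.35,9.18],
    [-8.6,-30.9,0,-0.35,9.18],
    [-8.6,-30.9,0,-0.35,9.18],
    [-8.6,-30.9,0,-0.35,9.18],
    [-8.6,-30.9,0,-0.35,9.18],
  ],
)

```text
clock: 8.65
position: [0.4946, -0.3205, 0.2978]
ee_rot: [0.5, 3.099, -0.001]
force: [0.3, 0.0, 0.2]
width: 0.997
```

Run:
```python
from h import *
s=arm.observe(); print(s["clock"],s["position"],s["ee_rot"],s["joints"].round(2))
k,im,d=shot("wrist"); np.savez("pics/wrist3.npz",K=k[0],R=k[1],c=k[2],im=im,d=d); P=cloud(k,d)
cv2.imwrite("pics/wrist3.png",im[...,::-1])
q=P.reshape(-1,3); q=q[np.isfinite(q[:,0])]; q=q[(np.hypot(q[:,0]-.51,q[:,1]+.327)<.09)]
for a,b in((.008,.02),(.03,.04),(.076,.09)):
    t=q[(q[:,2]>a)&(q[:,2]<b)]
    if len(t)>5: print(a,len(t),t.mean(0),cv2.minAreaRect((t[:,:2]*1000).astype(np.float32)))
```

```text
8.65 [ 0.49458846 -0.32051271  0.29781007] [ 4.99588625e-01  3.09860278e+00 -1.19325355e-03] [ 0.96  0.46 -0.68  1.62  0.31  1.17  1.46]
0.008 4423 [ 0.51421191 -0.32849404  0.01438168] ((521.0477294921875, -307.0767822265625), (127.1722183227539, 128.73231506347656), 71.69918060302734)
0.03 184 [ 0.49554424 -0.32303916  0.03612393] ((482.54595947265625, -319.17462158203125), (26.366844177246094, 52.439144134521484), 70.59849548339844)
0.076 832 [ 0.49523203 -0.32333406  0.08313825] ((496.2705078125, -323.8674011230469), (10.821109771728516, 82.12013244628906), 71.76434326171875)
```

View pics/wrist3.png

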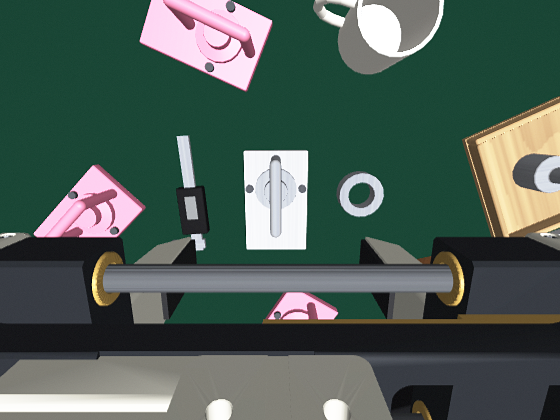

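The wrist view has the holder handle at (277,205) along image v, between the caliper at u≈190 and the ring at (361,195). The measured handle centre is (496,-324) mm with its top at 83 mm, which matches the given size. The yaw is -0.318 and the jaws are aligned.

>>> carry_out(
  plan=[
    [0.15,-0.35,-4,0,9.18],
    [0.15,-0.35,-9,0,9.18],
    [0.15,-0.35,-13,0,9.18],
    [0.15,-0.35,-16,0,9.18],
    [0.15,-0.35,-17.2,0,7],
    [0.15,-0.35,-17.2,0,4],
    [0.15,-0.35,-17.2,0,3],
    [0.15,-0.35,-17.2,0,2],
    [0.15,-0.35,-17.2,0,0.5],
    [0.15,-0.35,-17.2,0,0.5],
    [0.15,-0.35,-17.2,0,0.5],
    [0.15,-0.35,-17.2,0,0.5],
    [0.15,-0.35,-17.2,0,0.5],
    [0.15,-0.35,-17.2,0,0.5],
    [0.15,-0.35,-17.2,0,0.5],
    [0.15,-0.35,-17.2,0,0.5],
  ],
  squeeze=60,
)

```text
clock: 10.3
position: [0.4962, -0.3239, 0.126]
ee_rot: [0.499, 3.098, -0.001]
force: [0.4, -0.1, 0.6]
width: 0.109
```

>>> carry_out(
  plan=[
    [0,0,3,0,0.5],
    [0,0,7,0,0.5],
    [0,0,11,0,0.5],
    [0,1.5,15,0,0.5],
    [0,5,16,0.03,0.5],
    [-0.5,9.5,16,0.06,0.5],
    [-1,14,16,0.09,0.5],
    [-2,18.5,16,0.12,0.5],
    [-3,23,16,0.15,0.5],
    [-4,27.5,16,0.18,0.5],
    [-5,32,16,0.21,0.5],
    [-6,36.5,16,0.24,0.5],
    [-7,41,16,0.27,0.5],
    [-8,45.5,16,0.3,0.5],
    [-9,50,16,0.32,0.5],
    [-9,54.5,16,0.34,0.5],
    [-9,59,16,0.34,0.5],
    [-9,63,16,0.34,0.5],
    [-9,66.1,16,0.34,0.5],
    [-9,66.1,14,0.34,0.5],
  ],
)

```text
clock: 12.3
position: [0.4052, 0.3432, 0.2677]
ee_rot: [-0.041, 3.136, 0.01]
force: [-0.2, 0.3, -5.6]
width: 0.111
```

>>> carry_out(
  plan=[
    [0,0,-2,0,0.5],
    [0,0,-4,0,0.5],
    [0,0,-5,0,0.5],
    [0,0,-5,0,0.5],
    [0,0,-5,0,0.5],
    [0,0,-5,0,0.5],
  ],
)

```text
clock: 12.9
position: [0.4056, 0.3435, 0.2186]
ee_rot: [-0.04, 3.135, 0.011]
force: [-0.2, -0.9, -4.6]
width: 0.111
```

Run:
```python
from h import *
s=arm.observe(); print(s["clock"],s["position"],s["ee_rot"],s["joints"].round(2),s["force"],s["width"])
k,im,d=shot("wrist"); np.savez("pics/wrist4.npz",K=k[0],R=k[1],c=k[2],im=im,d=d); P=cloud(k,d)
k2,im2,d2=shot("scene"); np.savez("pics/scene4.npz",K=k2[0],R=k2[1],c=k2[2],im=im2,d=d2)
cv2.imwrite("pics/w4.png",np.hstack([cv2.resize(im,(400,300)),cv2.resize(im2[170:305,380:560],(400,300))])[...,::-1])
```

```text
12.9 [0.4055551  0.34349091 0.21864163] [-0.04039447  3.13512691  0.01115945] [-0.16  0.51 -0.89  1.85  0.47  1.    0.35] [-0.22453804 -0.87289588 -4.61501579] 0.11075749376790038
```

View pics/w4.png

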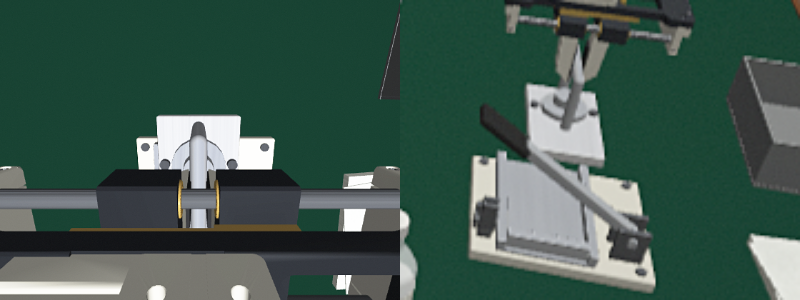

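Both views show the holder hanging level in front of the bed, with the bar up. I'll measure its pose relative to the tool.

Run:
```python
from h import *
f=np.load("pics/wrist4.npz"); k=(f["K"],f["R"],f["c"]); P=cloud(k,f["d"]); im=f["im"].astype(int)
q=P.reshape(-1,3); q=q[np.isfinite(q[:,0])]; q=q[(np.hypot(q[:,0]-.42,q[:,1]-.34)<.15)]
print(np.histogram(q[:,2],bins=np.arange(0,.24,.01)))
p=q[(q[:,2]>.095)&(q[:,2]<.125)&(abs(q[:,1]-.34)<.06)&(q[:,0]<.43)]
A=np.c_[p[:,:2]-[.39,.343],np.ones(len(p))]; co=np.linalg.lstsq(A,p[:,2],rcond=None)[0]; r=A@co-p[:,2]
g=abs(r)<.006; co=np.linalg.lstsq(A[g],p[g,2],rcond=None)[0]; p=p[g]; print("plane",co,g.sum())
print("plate extents",np.percentile(p,[1,99],axis=0)); print(cv2.minAreaRect((p[:,:2]*1000).astype(np.float32)))
for x in np.arange(.33,.40,.01):
    t=p[abs(p[:,0]-x)<.003]; 
    if len(t): print(round(x,2),t[:,1].min().round(4),t[:,1].max().round(4),((t[:,1].min()+t[:,1].max())/2).round(4))
h=q[(q[:,2]>.155)&(q[:,2]<.19)&(q[:,0]<.40)]
for x in np.arange(.34,.4,.01):
    t=h[abs(h[:,0]-x)<.004]; 
    if len(t): print("handle",round(x,2),t[:,1].mean().round(4),t[:,2].max().round(4))
# rails/base through the picture: fixture front edge check
```

```text
(array([22637,  3176,    59,   220,     0,     0,     0,     0,     0,
         108,  5337,  1696,   267,    61,    58,   146,   262,  2580,
         155,   273,   176,   292,  5663]), array([0.  , 0.01, 0.02, 0.03, 0.04, 0.05, 0.06, 0.07, 0.08, 0.09, 0.1 ,
       0.11, 0.12, 0.13, 0.14, 0.15, 0.16, 0.17, 0.18, 0.19, 0.2 , 0.21,
       0.22, 0.23]))
plane [0.14096761 0.01255371 0.10995634] 6692
plate extents [[0.35921905 0.30457925 0.10294504]
 [0.40938077 0.38258769 0.1170846 ]]
((385.61419677734375, 343.6387634277344), (52.73503494262695, 80.1966323852539), 1.420646071434021)
0.36 0.3035 0.3828 0.3431
0.37 0.3031 0.3831 0.3431
0.38 0.3038 0.3837 0.3437
0.39 0.3042 0.3836 0.3439
0.4 0.304 0.3834 0.3437
handle 0.37 0.3426 0.1786
handle 0.38 0.3427 0.179
handle 0.39 0.3432 0.1786
```

Run:
```python
from h import *
f=np.load("pics/wrist4.npz"); k=(f["K"],f["R"],f["c"]); P=cloud(k,f["d"])
q=P.reshape(-1,3); q=q[np.isfinite(q[:,0])]; q=q[(q[:,2]>.09)&(q[:,2]<.135)]
for lo,hi in((-.037,-.03),(.03,.037),(-.02,-.01)):
    for x in np.arange(.335,.44,.01):
        t=q[(abs(q[:,0]-x)<.003)&(q[:,1]-.3437>lo)&(q[:,1]-.3437<hi)]
        if len(t)>3: print(lo,round(x,3),np.median(t[:,2]).round(4),len(t))
# same from scene, behind bar side
f=np.load("pics/scene4.npz"); k=(f["K"],f["R"],f["c"]); P=cloud(k,f["d"]); q=P.reshape(-1,3); q=q[np.isfinite(q[:,0])]
q=q[(abs(q[:,1]-.3437)<.037)&(abs(q[:,1]-.3437)>.029)&(q[:,0]>.3)&(q[:,0]<.51)&(q[:,2]>.08)&(q[:,2]<.13)]
for x in np.arange(.33,.51,.01):
    t=q[abs(q[:,0]-x)<.004]
    if len(t)>1: print("scene",round(x,3),np.median(t[:,2]).round(4),len(t))
```

```text
-0.037 0.365 0.1071 92
-0.037 0.375 0.107 88
-0.037 0.385 0.107 89
-0.037 0.395 0.1068 82
-0.037 0.405 0.1115 102
0.03 0.365 0.1077 97
0.03 0.375 0.1075 93
0.03 0.385 0.1076 89
0.03 0.395 0.1073 84
0.03 0.405 0.1123 84
-0.02 0.365 0.1072 134
-0.02 0.375 0.1071 132
-0.02 0.385 0.1079 149
-0.02 0.395 0.116 132
-0.02 0.405 0.1166 110
scene 0.36 0.1071 3
scene 0.37 0.1078 11
scene 0.38 0.1083 10
scene 0.39 0.1073 8
scene 0.4 0.1102 7
scene 0.41 0.1085 20
scene 0.42 0.1073 14
scene 0.43 0.1068 16
scene 0.44 0.1072 13
scene 0.45 0.1068 15
scene 0.46 0.1064 14
scene 0.47 0.1067 16
scene 0.48 0.1067 11
scene 0.49 0.0992 11
```

The plate is level, with its bottom at z=0.093 and a yaw of 0.025. It sits 6.7 mm left of the bed centreline. I'll correct that and lower to just above the rails.

>>> carry_out(
  plan=[
    [0,-0.67,-1,0,0.5],
    [0,-0.67,-3,0,0.5],
    [0,-0.67,-4.5,0,0.5],
    [0,-0.67,-5.2,0,0.5],
    [0,-0.67,-5.2,0,0.5],
    [0,-0.67,-5.2,0,0.5],
    [0,-0.67,-5.2,0,0.5],
  ],
)

```text
clock: 13.7
position: [0.4057, 0.3372, 0.1672]
ee_rot: [-0.041, 3.134, 0.012]
force: [-0.2, 0.1, -4.8]
width: 0.112
```

Run:
```python
from h import *
s=arm.observe(); print(s["clock"],s["position"],s["ee_rot"],s["force"])
k,im,d=shot("wrist"); P=cloud(k,d); q=P.reshape(-1,3); q=q[np.isfinite(q[:,0])]
zt=s["position"][2]-.111; print(zt-.014)
for x in np.arange(.35,.4,.01):
    t=q[(abs(q[:,0]-x)<.003)&(abs(q[:,1]-.34)<.06)&(abs(q[:,2]-zt)<.004)]
    if len(t)>5: print(round(x,3),np.percentile(t[:,1],[.5,99.5]).round(4),((t[:,1].min()+t[:,1].max())/2).round(4),np.median(t[:,2]).round(4))
for x in np.arange(.40,.44,.005):
    t=q[(abs(q[:,0]-x)<.004)&(abs(q[:,1]-.338)<.06)&(q[:,2]>.028)&(q[:,2]<.036)]
    L=t[t[:,1]>.338,1];R=t[t[:,1]<.338,1]
    if len(L)>2 and len(R)>2: print("rail",round(x,3),L.min().round(4),L.max().round(4),R.min().round(4),R.max().round(4))
```

```text
13.7 [0.40571667 0.33722211 0.16722449] [-0.04063071  3.13428577  0.01237523] [-0.22616828  0.09510987 -4.82538546]
0.04222449166219558
0.36 [0.2979 0.3764] 0.3371 0.0555
0.37 [0.2974 0.3762] 0.3368 0.0559
0.38 [0.2978 0.3761] 0.337 0.0558
0.39 [0.2978 0.3771] 0.3373 0.0557
0.4 [0.2978 0.3775] 0.3376 0.0557
rail 0.405 0.3825 0.39 0.2851 0.2933
rail 0.41 0.3823 0.3904 0.2851 0.2941
rail 0.415 0.3823 0.3906 0.2848 0.294
rail 0.42 0.3823 0.3901 0.2846 0.2938
```

>>> carry_out(
  plan=[
    [0,0.03,-0.6,0,0.5],
    [0,0.03,-1.2,0,0.5],
    [0,0.03,-1.6,0,0.5],
    [0,0.03,-1.9,0,0.5],
    [0,0.03,-1.9,0,0.5],
    [1,0.05,-1.9,0,0.5],
    [2,0.07,-1.9,0,0.5],
    [3,0.1,-1.9,0,0.5],
    [4,0.12,-1.9,0,0.5],
    [5,0.14,-1.9,0,0.5],
    [5.5,0.15,-1.9,0,0.5],
    [5.5,0.15,-1.9,0,0.5],
    [5.5,0.15,-1.9,0,0.5],
  ],
)

```text
clock: 15.05
position: [0.4604, 0.3387, 0.1481]
ee_rot: [-0.041, 3.135, 0.012]
force: [0.2, 0.4, -4.3]
width: 0.11
```

>>> carry_out(
  plan=[
    [0.2,0,-0.05,0,0.5],
    [0.35,0.01,-0.1,0,0.5],
    [0.5,0.01,-0.15,0,0.5],
    [0.6,0.01,-0.15,0,0.5],
    [0.7,0.01,-0.15,0,0.5],
    [0.75,0.01,-0.15,0,0.5],
    [0.75,0.01,-0.15,0,0.5],
  ],
)

```text
clock: 15.75
position: [0.468, 0.3388, 0.1466]
ee_rot: [-0.041, 3.135, 0.012]
force: [0.1, -0.5, -3.7]
width: 0.109
```

>>> carry_out(
  plan=[
    [0.1,0,0,0,0.5],
    [0.2,0,0,0,0.5],
    [0.3,0,0,0,0.5],
    [0.3,0,0,0,0.5],
  ],
)

```text
clock: 16.15
position: [0.4693, 0.3395, 0.1468]
ee_rot: [-0.043, 3.137, 0.013]
force: [-7.6, 0.5, 0.8]
width: 0.113
```

Contact with the back stop: Fx = -7.6 N at x=0.4693, where 0.468 was predicted. Next I'll lower it the last mm and release.

>>> carry_out(
  plan=[
    [0,0,-0.1,0,0.5],
    [0,0,-0.2,0,0.5],
    [0,0,-0.25,0,0.5],
    [0,0,-0.25,0,0.5],
  ],
)

```text
clock: 16.55
position: [0.4686, 0.3397, 0.1459]
ee_rot: [-0.044, 3.136, 0.012]
force: [-8.5, -5.0, 17.1]
width: 0.111
```

>>> carry_out(
  plan=[
    [0,0,0.1,0,1.5],
    [0,0,0.1,0,3],
    [0,0,0.1,0,6],
    [0,0,0.1,0,6],
    [0,0,0.1,0,6],
    [0,0,1,0,6],
    [0,0,4,0,6],
    [-1,0,8,0,6],
    [-3,0,12,0,6],
    [-6,0,15,0,6],
    [-6,0,15,0,6],
    [-6,0,15,0,6],
  ],
)

```text
clock: 17.75
position: [0.4085, 0.34, 0.2972]
ee_rot: [-0.045, 3.134, 0.013]
force: [0.2, -0.4, -0.3]
width: 0.654
```

Run:
```python
from h import *
s=arm.observe(); print(s["clock"],s["position"],s["ee_rot"],s["force"])
k,im,d=shot("wrist"); P=cloud(k,d); q=P.reshape(-1,3); q=q[np.isfinite(q[:,0])]
k2,im2,d2=shot("scene"); P2=cloud(k2,d2)
cv2.imwrite("pics/w6.png",np.hstack([cv2.resize(im,(400,300)),cv2.resize(im2[190:310,390:550],(400,300))])[...,::-1])
t=q[(abs(q[:,2]-.034)<.004)&(abs(q[:,1]-.339)<.041)&(q[:,0]>.40)&(q[:,0]<.55)]
print(np.percentile(t,[.5,50,99.5],axis=0).round(4))
for x in np.arange(.425,.5,.01):
    u=t[abs(t[:,0]-x)<.004]
    if len(u)>5: print(round(x,3),u[:,1].min().round(4),u[:,1].max().round(4),np.median(u[:,2]).round(4))
h=q[(q[:,2]>.092)&(q[:,2]<.11)&(abs(q[:,1]-.34)<.03)&(abs(q[:,0]-.468)<.05)]
if len(h)>5: print("handle",len(h),h.mean(0),cv2.minAreaRect((h[:,:2]*1000).astype(np.float32)))
# bar/paddle from scene
q=P2.reshape(-1,3); c=im2.reshape(-1,3); m=(c.max(1)<70)&(q[:,2]>.1)&(abs(q[:,0]-.53)<.04)&(q[:,1]<.3)&(q[:,1]>.15)
p=q[m]; print("paddle",len(p),p.mean(0),p.min(0),p.max(0))
```

```text
17.75 [0.40846637 0.33998808 0.29715335] [-0.04505506  3.13395481  0.01273538] [ 0.15481901 -0.3627624  -0.25415974]
[[0.4219 0.2997 0.0306]
 [0.4511 0.3371 0.0343]
 [0.5497 0.3793 0.0372]]
0.425 0.2997 0.3785 0.0341
0.435 0.2995 0.3791 0.0344
0.445 0.2994 0.3782 0.0344
0.455 0.2994 0.3786 0.0343
0.465 0.3009 0.3791 0.0344
0.475 0.3008 0.3798 0.0343
0.485 0.3007 0.379 0.0342
0.495 0.3007 0.3798 0.0344
handle 557 [0.45126361 0.33959677 0.10258482] ((468.9215393066406, 340.1421203613281), (82.93879699707031, 11.418177604675293), 1.3452060222625732)
paddle 246 [0.53980425 0.26984236 0.15669201] [0.51546018 0.24313241 0.13093935] [0.55404468 0.29965883 0.17402916]
```

View pics/w6.png

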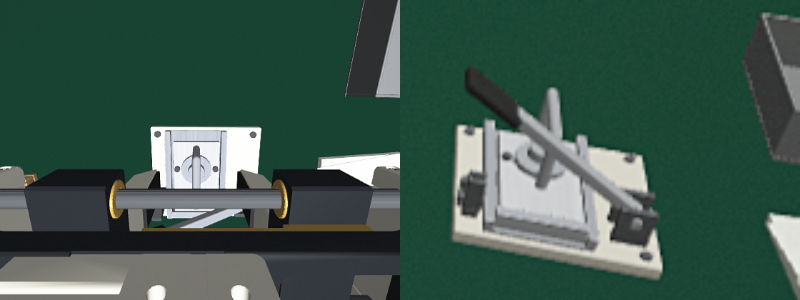

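Holder verified home. Its centre is about (0.487, 0.3397) against the fixture's (0.487, 0.339), with yaw 0.0235 and a flat top at 34.3 mm. The views show it let go with the bar still up and the paddle at (0.54,0.27,0.157), as predicted. I'll go above the paddle with the fingers shut.

>>> carry_out(
  plan=[
    [3,-2,0,0,3],
    [7,-4,0,0,0],
    [11,-6,0,0,0],
    [12.5,-6.7,0,0,0],
    [12.5,-6.7,-2,0,0],
    [12.5,-6.7,-4,0,0],
    [12.5,-6.7,-4,0,0],
    [12.5,-6.7,-4,0,0],
    [12.5,-6.7,-4,0,0],
    [12.5,-6.7,-4,0,0],
  ],
  squeeze=20,
)

```text
clock: 18.85
position: [0.5344, 0.2725, 0.2563]
ee_rot: [-0.043, 3.136, 0.011]
force: [-0.3, -0.3, 0.3]
width: -0.001
```

>>> carry_out(
  plan=[
    [0,0.1,-1.5,0,0],
    [0,0,-2.3,0,0],
    [0,-0.4,-3.2,0,0],
    [0,-0.8,-4.1,0,0],
    [0,-1.3,-5,0,0],
    [0,-1.8,-6,0,0],
    [0,-2.2,-7,0,0],
    [0,-2.5,-7.9,0,0],
    [0,-2.8,-8.9,0,0],
    [0,-3.1,-9.9,0,0],
    [0,-3.3,-11,0,0],
    [0,-3.5,-12,0,0],
    [0,-3.6,-13,0,0],
    [0,-3.6,-13.6,0,0],
    [0,-3.6,-14,0,0],
    [0,-3.6,-14.2,0,0],
    [0,-3.6,-14.3,0,0],
    [0,-3.6,-14.3,0,0],
  ],
)

```text
clock: 20.65
position: [0.5349, 0.2354, 0.1128]
ee_rot: [-0.041, 3.135, 0.01]
force: [0.6, -3.0, 6.8]
width: 0.003
```

>>> carry_out(
  plan=[
    [0,0,-0.1,0,0],
    [0,0,-0.2,0,0],
    [0,0,-0.3,0,0],
    [0,0,-0.4,0,0],
    [0,0,-0.4,0,0],
  ],
)

```text
clock: 21.15
position: [0.5351, 0.2354, 0.1106]
ee_rot: [-0.041, 3.133, 0.009]
force: [-6.6, -7.0, 29.2]
width: 0.008
```

Force rose to 29 N, so the bar is at its end stop. I'll back off straight up, move away and check.

>>> carry_out(
  plan=[
    [0,0,0.5,0,0],
    [0,0,2,0,0],
    [0,0,6,0,0],
    [0,0,10,0,0],
    [0,0,15,0,0],
    [-4,0,19,0,0],
    [-9,-3,19,0,0],
    [-12,-8,19,0,0],
    [-12,-12,19,0,0],
    [-12,-12,19,0,0],
    [-12,-12,19,0,0],
    [-12,-12,19,0,0],
  ],
)

```text
clock: 22.35
position: [0.4154, 0.1161, 0.3009]
ee_rot: [-0.041, 3.133, 0.01]
force: [0.2, 0.1, -0.8]
width: 0.005
```

Run:
```python
from h import *
s=arm.observe(); print(s["clock"],s["position"],s["force"],s["dq"].round(3))
k2,im2,d2=shot("scene"); k3,im3,d3=shot("top")
cv2.imwrite("pics/f.png",np.hstack([cv2.resize(im2[160:310,260:560],(500,300))[:,:],cv2.resize(im3[180:255,120:200],(300,300))])[...,::-1])
P2=cloud(k2,d2); q=P2.reshape(-1,3); c=im2.reshape(-1,3)
m=(c.max(1)<75)&(abs(q[:,0]-.535)<.03)&(q[:,1]<.265)&(q[:,1]>.2)&(q[:,2]>.03); p=q[m]; print("paddle",len(p),p.mean(0),p.max(0))
h=q[(q[:,2]>.09)&(q[:,2]<.11)&(abs(q[:,1]-.34)<.03)&(abs(q[:,0]-.468)<.05)]; print("handle",len(h),cv2.minAreaRect((h[:,:2]*1000).astype(np.float32)))
g=q[(q[:,2]>.06)&(q[:,2]<.1)&(abs(q[:,1]+.012)<.04)&(abs(q[:,0]-.58)<.04)]; print("gauge",len(g),g.mean(0),g.max(0))
```

```text
22.35 [0.41539394 0.11613296 0.30086719] [ 0.22319638  0.13902428 -0.81962743] [-0.031  0.014 -0.007 -0.009 -0.002 -0.     0.002]
paddle 254 [0.53846547 0.23531519 0.05032386] [0.55556817 0.26457795 0.05435316]
handle 120 ((472.29241943359375, 340.2746276855469), (83.21015930175781, 11.49169635772705), 1.3496613502502441)
gauge 144 [ 0.58455538 -0.01003895  0.08398837] [0.59369123 0.00200526 0.09635197]
```

View pics/f.png

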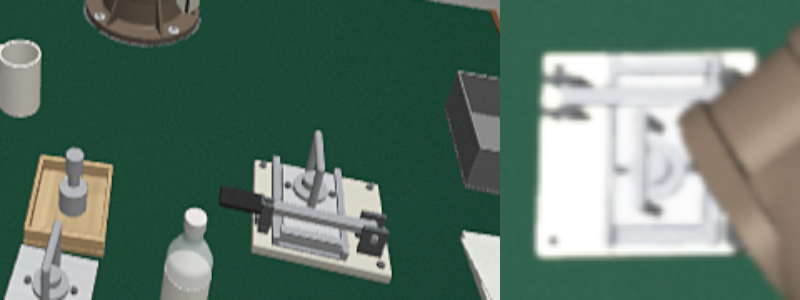

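The bar is level with its paddle top at 50 mm, held after release. The holder is home and the gauge upright. I'll hand in.

```bash
python3 -c "
from h import *
print(arm.sign_off())"
```

```text
the job is handed in; nothing more can be done
None
```

I finished the job and handed it in at about 22 s of the 72 s allowed. `sign_off` gives no verdict, so success rests on my own checks.

- **Gauge:** I lifted it out of the bed and stood it in the tray. The last picture shows it upright, near the tray centre.
- **Holder:** I carried it by its handle into the bed, slid it against the back stop (7.6 N contact) and let go. Before pressing the bar, the wrist camera put it about 1 mm from my estimate of home. It was parallel to the bed within about 0.003 rad, and flat.
- **Bar:** I pressed the paddle to its end stop (29 N) and withdrew. The paddle top stayed at about 50 mm, which is its latched height.
- **Bystanders and robot:** I felt no unplanned contacts. I did not measure the bystanders' positions again at the end. The arm was clear of everything at hand-in.

**One disagreement:** the last scene-camera reading put the holder's handle 3 mm further toward the back stop than the wrist camera had. I took this as camera bias, because that camera's readings of the bar ran about 1–3 mm the same way. The holder was also already against the stop.

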